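# Close the joint in the soldering jig and bring the magnifier back over it

### The arm

A 7-joint arm with a two-finger parallel gripper is mounted at the origin on a cart in front of the work surface, level with it; the furniture and walls round the work are solid. World frame = base frame: x ahead of the robot, y to its left, z up, the work surface at z = 0. Lengths are in mm, angles in rad, forces in N, time in s.
With the tool pointing down it reaches from about 425 to 875 mm from the base axis. Payload 8.4 kg.
Tool frame: the origin (TCP) lies at the very end of the fingers, on their centre line; the grasp point (between the pads) lies arm.grasp_offset behind it (arm.grasp_offset is the distance from the TCP to the grasp point, in mm); z points along the fingers, y is the line along which they close (so a half turn about z gives the same grasp; the last joint's range is limited). The gripper opens to 87 mm and grips with 3 to 60 N. Pads are 19 mm wide; open, the fingers measure 117 mm over their backs; the gripper's body (75 mm by 190 mm) begins 51 mm behind the grasp point.
Start: joints at [1.081, 0.333, 0.04, 1.465, -0.013, 1.343, -0.059], TCP at [247.579, -600.973, 222.546] pointing down, gripper open.
Joint ranges: [-2.58, 2.58], [-0.38, 2.09], [-1.3, 1.39], [0.25, 2.4], [-1.5, 4.64], [0.08, 2.09], [-2.65, 2.65]. Speed limits (rad/s): [2.22, 2.22, 2.79, 2.79, 3.14, 3.14, 3.14].

### API

Orientations are given as a unit quaternion [x, y, z, w].
In Python, from plant import get_state, imaging, hand_in, arm gives the robot as it stands.
- The arm moves only by the tool step_arm, never from a script. Its argument "increments" is a list that holds one entry, the list of rows, each a list of 5 numbers: the gripper's target within -1 to 1 (shut at 1, half-way at 0, fully open at -1), then the shift along the tool's x, y, z in cm, then the turn about the tool's z in degrees. In form: [[[fingers, tx, ty, tz, yaw], ...]]. A call has 1 to 5 rows; each row shifts and turns the commanded pose from where the row before left it, along the tool's axes as they then stand; what a row does not reach is not made up. A row lasts 1/12 s, in which the tool goes at most 41.7 mm and 7.16 degrees, less where a joint would pass 70% of its speed; a pose out of reach is approached as far as the arm can. A call is refused whole if a number of a shift passes 4.17 or a number of a turn 7.16, either way. A call with a gripper value outside its range is refused whole. The fingers move at their own pace and stop on an object; "force" is the grip in N (left out, the last holds). Time passes only in rows, so rows that do not move let the fingers close. It gives the time, the measured TCP pose, the force, the opening and the grip force at its end, in the units of the state.
- get_state(): the state, without advancing time (a new reading comes with each control period).
- imaging.get_image(name): name is "scene" or "top" or "wrist"; returns a dict with "image" (384x512x3 uint8, red, green, blue), "camera_matrix" (3x3 intrinsics, pixels), "R" (3x3) and "t" (3): a world point X has camera coordinates R X + t. Camera axes: x right, y down, z forward; pixel columns grow to the right and rows downward; lengths in mm; the calibration is good to about 2 mm. The wrist camera is an equidistant fisheye: a pixel r from the principal point sees the ray r / f radians off the axis. A picture is of the moment at which its call begins. There is no depth.
- hand_in(): hands the job in; it is judged then, once.
The state is a dict: "t": time; "joints": joint angles; "dq": joint speeds; "joint_efforts": joint torques, N m; "position": TCP position; "orientation": TCP orientation; "ft_force": force on the tool from outside, world axes, zero at the start; "moment": the same for the moment, N m; "grip_width": finger opening in mm; "gripper_force": force on a finger pad.
Only numpy, scipy, OpenCV 4.12 (cv2) and the standard library are available. Lean on these libraries where they do the work, as an engineer would, in place of code of your own. Each camera call takes 0.05 s, during which the arm holds its last target. There are 200 camera calls.

### The job

Swing the bench magnifier sideways until its lens is clear of the soldering jig, to whichever side the tall flux bottle leaves free. Then slide the loose bronze plate up against the jig's back fence and along it until it butts flush against the other plate, leaving no gap; finally swing the magnifier back so that its lens is centred over the joint between the two plates. Leave the bottle, the jar and the tools round about where they stand.

Things in the scene. Friction and masses are not known exactly. Their poses are not given: they have to be found in the camera images.
- jig: Soldering jig, screwed to the bench: aluminium base plate 135 x 200 mm, 12 mm thick. Origin at bench level; the base reaches x -75..+60 mm and y -100..+100 mm in its own frame (x towards the back of the bench, y to the left, when unturned). Along its back runs a steel fence, front face at x = +45 mm; near its left end stands a steel end stop, right face at y = +85 mm; fence and stop rise 14 mm above the base (top at z = 26 mm). The front and the right are open.
- joint_line (a point): Point on the jig where the middle of the joint between the plates is to come: at x = +3, y = +24 mm in the jig's frame, 22 mm above the bench, over a dark groove in the base. The joint runs along the jig's x axis.
- plate_seated: Bronze plate 61 x 85 x 10 mm, 0.42 kg, loose but already in place against the jig's fence and end stop (to about 0.5 mm). Origin at the centre of its underside, which rests on the jig's base (z = 12 mm); its own x is along the 61 mm side and points to the jig's -y (right), its own y along the 85 mm side, to the jig's +x.
- plate_loose: The same kind of bronze plate, 61 x 85 x 10 mm, about 0.42 kg, lying flat on the jig's base to the right of the other plate, 20 to 40 mm away from it, up to 16 mm off the fence and askew by up to 0.15 rad. Origin and axes as for plate_seated. When butted its centre lies 61 mm along plate_seated's own +x. Pushed with the fingers it slides with about 1 to 3 N.
- magnifier_arm (a joint): Angle of the magnifier's arm about its upright pivot, in rad, range -1.4 to +1.4: at 0 the arm points to -x of the stand (towards the robot), positive swings the lens to the right (-y), negative to the left (+y). Lens direction from the pivot is (-cos q, -sin q), the stand itself never being turned. A stiff friction hinge (0.25 N m, about 2 N at 0.12 m from the pivot): the arm stays where it is left.
- pivot (a point): Centre of the arm on the pivot axis, 150 mm above the bench, on top of a steel post of 16 mm diameter with a flange of 68 mm on the bench. A round knob on the axis rises to 183 mm above the bench; a tail with a counterweight reaches 60 mm behind the pivot.
- lens (a point): Centre of the lens, 190 mm from the pivot, 150 mm above the bench. Round black frame of 98 mm diameter, 141 to 158 mm above the bench. Between pivot and frame the arm is a flat aluminium bar 14 mm wide and 9 mm thick (z 145.5 to 154.5 mm), bare from 20 to 130 mm from the pivot.
- flux_bottle: Plastic flux bottle with a red spout, diameter 53 mm, 169 mm tall (spout above 136 mm), so taller than the lens. Stands behind the left or the right end of the jig, in front of the hot plates, in the way of the lens on that side. Must not be moved. Origin at the centre of its underside.
- cot_jar: Screw-lid jar, diameter 62 mm, 66 mm tall; stands behind the jig's other end, low enough for the lens to pass above. Must not be moved. Origin at the centre of its underside.
- timer: Dwell timer 62 x 68 x 21 mm on the bench left of the jig; leave alone. Origin at the centre of its underside.
- pliers: Pliers with red grips, 161 x 52 mm, 11 mm high, on the bench far left of the jig; leave alone. Origin at the centre, on the bench.
- flux_brush: Flux brush 147 x 18 mm, 10 mm high, on the bench far left of the jig; leave alone. Origin at the centre, on the bench.
- marker: Black and blue marker pen 132 x 15 mm, 15 mm high, on the bench in front of and left of the jig; leave alone. Origin at the centre, on the bench.

How it is judged:
By the outcome, as a careful person would: the job done as asked, in the order asked, and still so for the second after the job is handed in, with the robot touching nothing.
It also fails if it takes over 72 s, if anything falls off the work surface, if the arm or the gripper's body presses on something with over 40 N, if the wrist force passes 120 N, or if a joint passes its speed limit or range.

## Working session

There is one attempt and no reset: what is moved stays moved. The work goes in short steps, Python scripts to look and compute and a tool call to move; the robot and the scene stay as the last step left them, time stands still between calls to the robot, and variables do not carry over. Pictures are saved under pics/ and viewed, at most 10 in all, crops included, and the job is handed in when it is done.

Besides the shell and the picture viewer there is one more tool, called as name(argument=value, ...) on one line, values as JSON. step_arm: Moves the arm, as the interface text tells. Its arguments: {"type":"object","properties":{"increments":{"type":"array","items":{"type":"array","items":{"type":"array","items":{"type":"number"}}}},"force":{"type":"number"}},"required":["increments"]}

```bash
mkdir -p pics; ls; python3 - <<'E'
from plant import get_state, imaging, arm
import cv2,numpy as np
s=get_state();print(s); print(arm.grasp_offset,[a for a in dir(arm) if a[0]!='_'])
for n in("scene","top"):
    d=imaging.get_image(n);cv2.imwrite(f"pics/{n}0.png",d["image"][:,:,::-1]);np.savez(f"{n}0.npz",**d)
    print(n,d["camera_matrix"].tolist(),(-d["R"].T@d["t"]).round(),d["R"].round(3).tolist())
E
```

```text
pics
{'t': 0.0, 'joints': array([ 1.08083056,  0.33389467,  0.0398412 ,  1.46625826, -0.01340378,
        1.34326648, -0.05848949]), 'dq': array([ 2.85161199e-04, -1.15556441e-03, -5.02848741e-04, -1.23760401e-03,
       -6.97166322e-04, -1.80548867e-03,  1.75034852e-05]), 'joint_efforts': array([-8.33158774e-04, -6.56361222e+01,  1.33416306e+00, -4.03804421e+01,
       -5.96660259e-02,  4.45684965e-02,  2.10759135e-04]), 'position': array([ 247.40416986, -600.58594645,  221.67566649]), 'orientation': array([ 9.80970836e-01,  1.94153571e-01, -1.96207556e-04, -7.55514685e-04]), 'ft_force': array([ 0.32045507, -0.60474579,  0.05829712]), 'moment': array([-0.01506921,  0.01098564,  0.00481991]), 'gripper_force': 0.0, 'grip_width': 87.01307204065219}
18.700000000000003 ['MotionError', 'grasp_offset']
scene [[396.0559082425927, 0.0, 252.27227311294823], [0.0, 396.0559082425927, 188.90689824795118], [0.0, 0.0, 1.0]] [-188.  475.  786.] [[-0.626, -0.78, -0.0], [-0.473, 0.379, -0.795], [0.62, -0.498, -0.606]]
top [[348.90780551206257, 0.0, 251.28259992888164], [0.0, 348.90780551206257, 189.96006383061243], [0.0, 0.0, 1.0]] [ 411.  -84. 1100.] [[-0.007, -0.999, -0.035], [-0.996, 0.01, -0.09], [0.09, 0.034, -0.995]]
```

View pics/scene0.png

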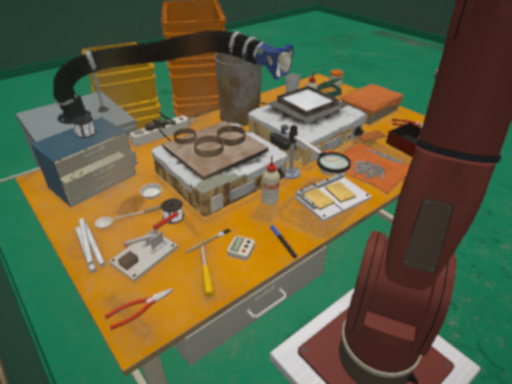

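View pics/top0.png

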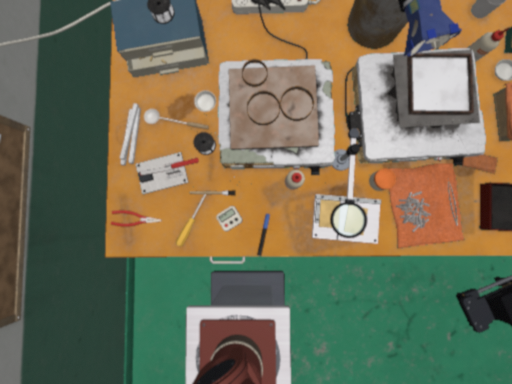

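The bottle (top view 295,178) stands at the jig's left end and the orange-lidded jar (382,178) at its right. The lens (349,219) is over the jig, so it swings right. I'll enlarge both views next.

```bash
python3 - <<'E'
import cv2,numpy as np
a=cv2.imread("pics/top0.png")[145:255,280:400];b=cv2.imread("pics/scene0.png")[120:230,250:380]
a=cv2.resize(a,None,fx=5,fy=5,interpolation=cv2.INTER_CUBIC);cv2.imwrite("pics/topc.png",a)
b=cv2.resize(b,None,fx=5,fy=5,interpolation=cv2.INTER_CUBIC);cv2.imwrite("pics/scenec.png",b)
E
```

```text
(no output)
```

View pics/topc.png

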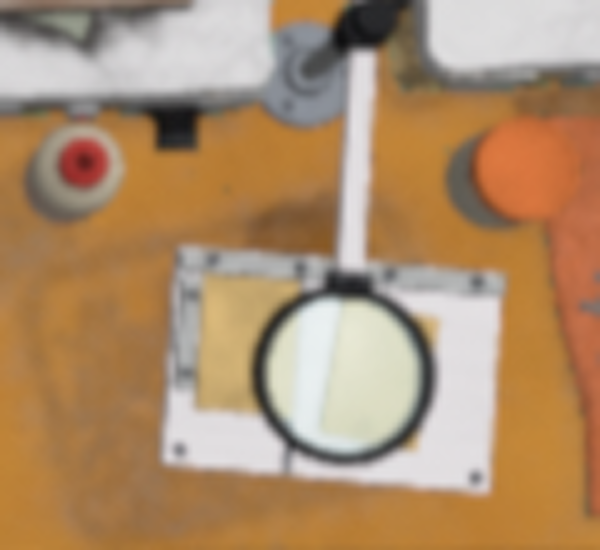

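View pics/scenec.png

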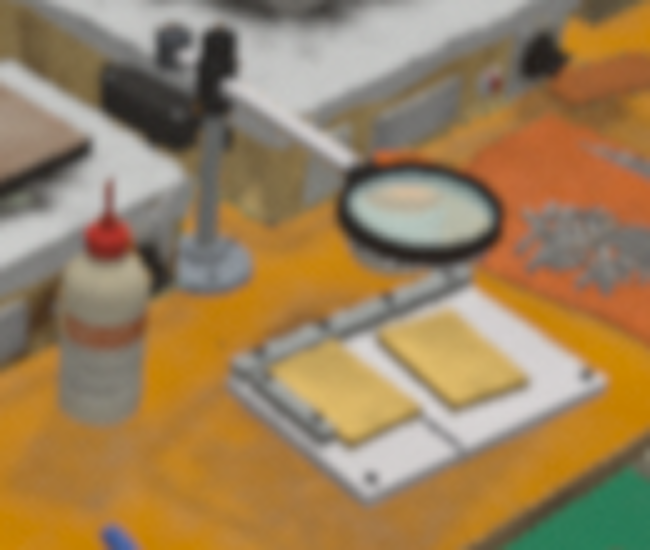

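In the top crop the jig base's front corners are at (163,462) and (490,492), the fence ends at (178,250) and (505,272), the lens at (345,375) and the knob at (373,20). In the scene crop the loose plate's corners are near (378,335), (440,312), (525,380) and (458,407).

```bash
cat > h.py <<'E'
import numpy as np
def ray(d,uv,z):
    K=d["camera_matrix"];R=d["R"];t=d["t"];c=-R.T@t
    v=R.T@np.linalg.solve(K,[uv[0],uv[1],1.]);return c+v*(z-c[2])/v[2]
def proj(d,X):
    p=d["camera_matrix"]@(d["R"]@np.array(X,float)+d["t"]);return p[:2]/p[2]
E
python3 - <<'E'
import numpy as np
from h import *
T=np.load("top0.npz");S=np.load("scene0.npz")
ct=lambda x,y:(280+x/5-.4,145+y/5-.4)
cs=lambda x,y:(250+x/5-.4,120+y/5-.4)
for n,x,y,z in[("fTL",178,250,26),("fTR",505,272,26),("BL",163,462,12),("BR",490,492,12),("lens",345,375,150),("knob",373,20,183),("flange",308,75,5),("bar near",352,262,154),("bar far",362,60,154),("bottle spout",85,162,136),("jar",527,170,66),("groove",288,455,12),("seatTL",205,277,22),("seatBL",196,408,22),("looseTR",437,318,22),("looseBR",417,448,22)]:print("top",n,ray(T,ct(x,y),z).round(1)[:2])
for n,x,y,z in[("BL",368,500,12),("BR",607,380,12),("TL",232,378,12),("loose1",378,335,22),("2",447,312,22),("3",525,380,22),("4",458,405,22),("seat1",270,370,22),("s2",335,342,22),("s3",420,408,22),("s4",348,440,22),("lens",420,212,150),("flange",214,264,5),("bottlebase",102,395,0),("knob",220,35,183)]:print("scene",n,ray(S,cs(x,y),z).round(1)[:2])
E
```

```text
top fTL [ 492.4 -243.8]
top fTR [ 477.  -441.5]
top BL [ 362.7 -233.6]
top BR [ 343.4 -431.8]
top lens [ 414.7 -313.1]
top knob [ 601.4 -325.8]
top flange [ 603.7 -330.9]
top bar near [ 475.3 -317.8]
top bar far [ 585.4 -326.7]
top bottle spout [ 533.5 -177.3]
top jar [ 534.6 -443.5]
top groove [ 366.5 -310. ]
top seatTL [ 475.9 -260.5]
top seatBL [ 395.7 -253. ]
top looseTR [ 449.5 -400.7]
top looseBR [ 370.7 -385.8]
scene BL [ 358.4 -230.1]
scene BR [ 342.4 -431.2]
scene TL [ 491.9 -248.1]
scene loose1 [ 456.8 -342.8]
scene 2 [ 445.9 -396.2]
scene 3 [ 367.5 -379.7]
scene 4 [ 377.1 -328.2]
scene seat1 [ 474.1 -263. ]
scene s2 [ 468.9 -315.8]
scene s3 [ 389.7 -307.9]
scene s4 [ 396.1 -251.3]
scene lens [ 415.3 -312.9]
scene flange [ 597.8 -333. ]
scene bottlebase [ 541.4 -182.9]
scene knob [ 600.8 -326.1]
```

```bash
cat >> h.py <<'E'
def pl(target,az,n):
    """rows (cm, deg) from the present pose to target xyz (mm), tool x azimuth az (deg), tool down"""
    from plant import get_state
    s=get_state();p=s["position"];q=s["orientation"]
    a=2*np.arctan2(q[1],q[0]);d=np.array(target)-p
    da=(np.degrees(a)-az+180)%360-180
    print("now",p.round(1),"az",np.degrees(a).round(2),"F",s["ft_force"].round(1),"w",round(s["grip_width"],1),"t",round(s["t"],2),"d",d.round(1),"yaw",da.round(2))
    for i in range(n):
        c,s_=np.cos(a),np.sin(a);w=d/n
        print([round((w[0]*c+w[1]*s_)/10,2),round((w[0]*s_-w[1]*c)/10,2),round(-w[2]/10,2),round(da/n,2)])
        a-=np.radians(da/n)
E
python3 - <<'E'
import numpy as np
from h import *
T=np.load("top0.npz");S=np.load("scene0.npz")
for z in(60,80,100,120):print(z,ray(T,(280+430/5,145+78/5),z).round()[:2],ray(S,(250+268/5,120+130/5),z).round()[:2])
for z in(80,110,140):print("frame",z,ray(T,(397,125),z).round()[:2],ray(S,(305,118),z).round()[:2])
pl((504,-320,200),-4,10)
E
```

```text
60 [ 590. -392.] [ 636. -419.]
80 [ 587. -386.] [ 614. -394.]
100 [ 583. -380.] [ 591. -370.]
120 [ 580. -374.] [ 568. -345.]
frame 80 [ 691. -480.] [ 758. -545.]
frame 110 [ 683. -468.] [ 718. -501.]
frame 140 [ 675. -457.] [ 678. -458.]
now [ 247.4 -600.6  221.7] az 22.39 F [0.5 0.7 0.7] w 87.1 t 0.1 d [256.6 280.6 -21.7] yaw 26.39
[np.float64(3.44), np.float64(-1.62), np.float64(0.22), np.float64(2.64)]
[np.float64(3.36), np.float64(-1.77), np.float64(0.22), np.float64(2.64)]
[np.float64(3.28), np.float64(-1.93), np.float64(0.22), np.float64(2.64)]
[np.float64(3.19), np.float64(-2.08), np.float64(0.22), np.float64(2.64)]
[np.float64(3.09), np.float64(-2.22), np.float64(0.22), np.float64(2.64)]
[np.float64(2.98), np.float64(-2.36), np.float64(0.22), np.float64(2.64)]
[np.float64(2.87), np.float64(-2.49), np.float64(0.22), np.float64(2.64)]
[np.float64(2.75), np.float64(-2.62), np.float64(0.22), np.float64(2.64)]
[np.float64(2.63), np.float64(-2.75), np.float64(0.22), np.float64(2.64)]
[np.float64(2.5), np.float64(-2.87), np.float64(0.22), np.float64(2.64)]
```

step_arm(increments=[[[-1,3.4,-1.6,0,2.6],[-1,3.4,-1.8,0,2.6],[-1,3.3,-1.9,0,2.6],[-1,3.2,-2.1,0,2.6],[-1,3.1,-2.2,0,2.7]]])

```text
t: 0.52
position: [376.9, -458.9, 222.2]
orientation: [0.997, 0.08, -0.0, -0.0]
ft_force: [0.4, -0.5, 0.5]
grip_width: 87.0
gripper_force: 0.0
```

step_arm(increments=[[[-1,3.0,-2.4,0,2.6],[-1,2.9,-2.5,0,2.7],[-1,2.8,-2.6,0,2.6],[-1,2.6,-2.8,0,2.7],[-1,2.5,-2.9,0,2.7]]])

```text
t: 0.93
position: [505.6, -317.2, 222.3]
orientation: [0.999, -0.036, -0.0, -0.0]
ft_force: [1.3, -0.3, 0.3]
grip_width: 87.1
gripper_force: 0.0
```

```bash
python3 - <<'E'
from h import *
from plant import imaging
import cv2
pl((504,-320,131),-4,4)
d=imaging.get_image("wrist");cv2.imwrite("pics/w1.png",d["image"][:,:,::-1]);np.savez("w1.npz",**d)
E
```

```text
now [ 505.6 -317.2  222.3] az -4.15 F [ 1.3 -0.3  0.3] w 87.1 t 0.93 d [ -1.6  -2.8 -91.3] yaw -0.15
[np.float64(-0.04), np.float64(0.07), np.float64(2.28), np.float64(-0.04)]
[np.float64(-0.04), np.float64(0.07), np.float64(2.28), np.float64(-0.04)]
[np.float64(-0.04), np.float64(0.07), np.float64(2.28), np.float64(-0.04)]
[np.float64(-0.04), np.float64(0.07), np.float64(2.28), np.float64(-0.04)]
```

View pics/w1.png

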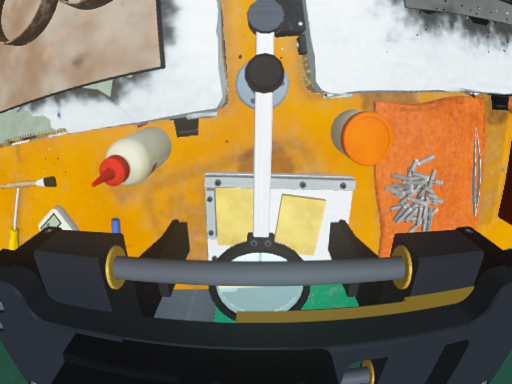

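The wrist view shows the bar (column ~262) running between the open fingers (175 and 345), with knob (265,72) and lens frame (257,280) both clear of them. Going down and gripping the bar.

step_arm(increments=[[[-1,0,0.1,2.3,0],[-1,-0.1,0.1,2.3,0],[-1,0,0.1,2.3,0],[-1,-0.1,0,2.2,0],[-1,0,0,0,0]]])

```text
t: 1.4
position: [499.7, -320.5, 126.6]
orientation: [0.999, -0.035, -0.003, -0.002]
ft_force: [-0.6, 1.1, -1.2]
grip_width: 87.1
gripper_force: 0.0
```

step_arm(increments=[[[1,0,0,0,0],[1,0,0,0,0],[1,0,0,0,0],[1,0,0,0,0],[1,0,0,0,0]]], force=10)

```text
t: 1.82
position: [503.2, -322.0, 132.7]
orientation: [0.999, -0.035, 0.001, 0.0]
ft_force: [-0.6, 0.2, -0.7]
grip_width: 61.5
gripper_force: 0.0
```

step_arm(increments=[[[1,0,0,0,0],[1,0,0,0,0],[1,0,0,0,0]]])

```text
t: 2.07
position: [502.7, -321.8, 131.7]
orientation: [0.999, -0.035, 0.0, 0.0]
ft_force: [0.5, -1.0, 0.2]
grip_width: 41.7
gripper_force: 0.0
```

step_arm(increments=[[[1,0,0,0,0],[1,0,0,0,0],[1,0,0,0,0],[1,0,0,0,0],[1,0,0,0,0]]])

```text
t: 2.48
position: [502.6, -321.3, 131.5]
orientation: [0.999, -0.035, -0.0, -0.0]
ft_force: [-2.0, 2.6, 0.3]
grip_width: 13.9
gripper_force: 10.0
```

```bash
python3 - <<'E'
from h import *
from plant import get_state
s=get_state();q=s["orientation"];a=2*np.degrees(np.arctan2(q[1],q[0]))
p=s["position"][:2];piv=np.array([601.5,-328.])
d=piv-p;print(p,a,s["grip_width"],s["ft_force"],"r",np.hypot(*d),"bar az",np.degrees(np.arctan2(d[1],d[0])))
r=np.hypot(*d);st=7.0
print("chord",2*r*np.sin(np.radians(st/2)),"x comp",2*r*np.sin(np.radians(st/2))*np.sin(np.radians(st/2)))
E
```

```text
[ 502.57900008 -321.31647097] -3.9992400321157304 13.94543282233602 [-1.97398937  2.59345914  0.33602992] r 99.14652684589733 bar az -3.8652753295071207
chord 12.105501327791023 x comp 0.7390231763989127
```

step_arm(increments=[[[1,0,0.35,0,-2],[1,0,0.52,0,-3],[1,0,0.7,0,-4],[1,0,0.7,0,-4],[1,0,0.7,0,-4]]])

```text
t: 2.9
position: [504.8, -350.9, 131.5]
orientation: [0.993, 0.115, 0.001, -0.0]
ft_force: [2.9, 2.7, -1.5]
grip_width: 13.8
gripper_force: 10.1
```

step_arm(increments=[[[1,0.04,0.86,0,-5],[1,0.04,0.86,0,-5],[1,0.04,0.87,0,-5],[1,0.04,0.86,0,-5],[1,0.04,0.86,0,-5]]])

```text
t: 3.32
position: [522.7, -390.3, 131.5]
orientation: [0.945, 0.327, 0.0, -0.0]
ft_force: [0.1, 1.8, 1.1]
grip_width: 14.1
gripper_force: 10.2
```

```bash
python3 - <<'E'
from h import *
pl((601.5-99*np.cos(1.31),-328-99*np.sin(1.31),131),np.degrees(1.31),8)
E
```

```text
now [ 522.7 -390.3  131.5] az 38.21 F [0.1 1.8 1.1] w 14.1 t 3.32 d [ 53.3 -33.4  -0.5] yaw -36.85
[np.float64(0.27), np.float64(0.74), np.float64(0.01), np.float64(-4.61)]
[np.float64(0.2), np.float64(0.76), np.float64(0.01), np.float64(-4.61)]
[np.float64(0.14), np.float64(0.77), np.float64(0.01), np.float64(-4.61)]
[np.float64(0.08), np.float64(0.78), np.float64(0.01), np.float64(-4.61)]
[np.float64(0.02), np.float64(0.79), np.float64(0.01), np.float64(-4.61)]
[np.float64(-0.05), np.float64(0.78), np.float64(0.01), np.float64(-4.61)]
[np.float64(-0.11), np.float64(0.78), np.float64(0.01), np.float64(-4.61)]
[np.float64(-0.17), np.float64(0.77), np.float64(0.01), np.float64(-4.61)]
```

step_arm(increments=[[[1,0.04,0.86,0,-5],[1,0.04,0.86,0,-5],[1,0.04,0.86,0,-5],[1,0.04,0.86,0,-5],[1,0.04,0.86,0,-5]]])

```text
t: 3.73
position: [555.0, -418.6, 131.5]
orientation: [0.852, 0.524, -0.001, 0.0]
ft_force: [-2.2, -1.3, 1.3]
grip_width: 14.1
gripper_force: 10.3
```

step_arm(increments=[[[1,0.03,0.75,0,-4.4],[1,0.03,0.7,0,-4],[1,0.02,0.52,0,-3],[1,0,0,0,0],[0.2,0,0,0,0]]])

```text
t: 4.15
position: [573.9, -425.7, 131.5]
orientation: [0.797, 0.604, -0.0, 0.001]
ft_force: [-0.8, 0.0, -0.2]
grip_width: 16.5
gripper_force: 0.0
```

step_arm(increments=[[[0.2,0,0,0,0],[0.2,0,0,0,0],[0.2,0,0,0,0],[0.2,0,0,0,0]]])

```text
t: 4.48
position: [574.0, -423.7, 131.5]
orientation: [0.796, 0.605, 0.0, -0.0]
ft_force: [-0.3, 0.6, 0.6]
grip_width: 32.8
gripper_force: 0.0
```

step_arm(increments=[[[0.2,0,0,-1,0],[0.2,0,0,-2,0],[0.2,0,0,-3,0],[0.2,0,0,-2,0]]])

```text
t: 4.82
position: [574.4, -424.1, 214.8]
orientation: [0.797, 0.605, 0.0, 0.001]
ft_force: [0.3, -0.6, 0.9]
grip_width: 34.8
gripper_force: 0.0
```

```bash
python3 - <<'E'
from h import *
from plant import imaging
import cv2
pl((355,-360,212),-4.7,9)
d=imaging.get_image("top");np.savez("top1.npz",**d);a=d["image"][130:255,280:420,::-1]
cv2.imwrite("pics/t1.png",cv2.resize(a,None,fx=5,fy=4.8,interpolation=cv2.INTER_CUBIC) if 0 else cv2.resize(a,None,fx=4,fy=4,interpolation=cv2.INTER_CUBIC))
E
```

```text
now [ 574.4 -424.1  214.8] az 74.4 F [ 0.3 -0.6  0.9] w 34.8 t 4.82 d [-219.4   64.1   -2.8] yaw 79.1
[np.float64(0.03), np.float64(-2.54), np.float64(0.03), np.float64(8.79)]
[np.float64(-0.36), np.float64(-2.51), np.float64(0.03), np.float64(8.79)]
[np.float64(-0.74), np.float64(-2.43), np.float64(0.03), np.float64(8.79)]
[np.float64(-1.1), np.float64(-2.29), np.float64(0.03), np.float64(8.79)]
[np.float64(-1.44), np.float64(-2.09), np.float64(0.03), np.float64(8.79)]
[np.float64(-1.74), np.float64(-1.85), np.float64(0.03), np.float64(8.79)]
[np.float64(-2.0), np.float64(-1.56), np.float64(0.03), np.float64(8.79)]
[np.float64(-2.22), np.float64(-1.24), np.float64(0.03), np.float64(8.79)]
[np.float64(-2.38), np.float64(-0.88), np.float64(0.03), np.float64(8.79)]
```

View pics/t1.png

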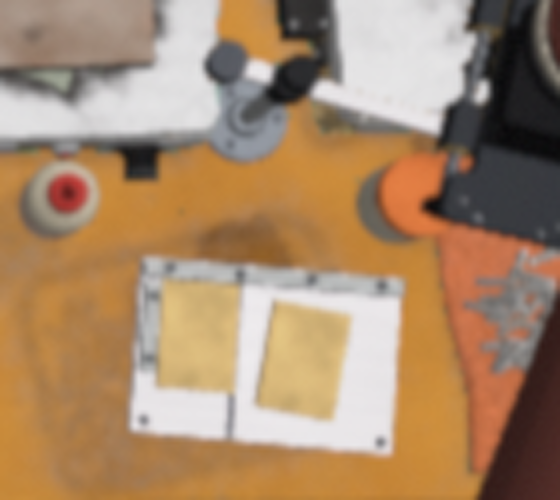

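The jig is now in plain view: the seated plate is at (200,335), the loose plate askew at (305,360), and the joint groove at (231,415). The lens is out of the way to the right, under the hand. I'll measure the plates by mask.

```bash
cat >> h.py <<'E'
def plates(d):
    import cv2
    im=np.ascontiguousarray(d["image"]);f=8
    x0,y0,x1,y1=305,188,388,250
    c=cv2.resize(im[y0:y1,x0:x1],None,fx=f,fy=f,interpolation=cv2.INTER_CUBIC)
    h=cv2.cvtColor(c,cv2.COLOR_RGB2HSV)
    m=cv2.inRange(h,(17,75,120),(28,190,255))
    m=cv2.morphologyEx(m,cv2.MORPH_OPEN,np.ones((15,15)))
    cs,_=cv2.findContours(m,cv2.RETR_EXTERNAL,cv2.CHAIN_APPROX_NONE)
    out=[]
    for k in cs:
        if cv2.contourArea(k)<15000:continue
        w=np.array([ray(d,((u+.5)/f-.5+x0,(v+.5)/f-.5+y0),22)[:2] for u,v in k[:,0]],np.float32)
        r=cv2.minAreaRect(w);out.append(r);print(r[0],r[1],r[2],cv2.contourArea(k))
    return m,out
E
python3 - <<'E'
from h import *
import cv2
m,_=plates(np.load("top1.npz"));cv2.imwrite("pics/m.png",m)
T=np.load("top1.npz")
for n,x,y,z in[("fTL",142,258,26),("fTR",404,276,26),("BL",130,433,12),("BR",392,455,12),("groove",231,415,12)]:print(n,ray(T,(280+x/4-.4,130+y/4-.4),z).round(1)[:2])
E
```

```text
(385.80218505859375, -447.16796875) (25.032262802124023, 122.02865600585938) 87.60246276855469 16179.5
(414.85052490234375, -364.1407775878906) (57.98351287841797, 79.8719482421875) 78.03128051757812 31270.5
(434.90966796875, -284.9324951171875) (58.00999450683594, 81.6354751586914) 84.69863891601562 31485.0
fTL [ 493.9 -243.5]
fTR [ 478.2 -441.6]
BL [ 360.1 -233.2]
BR [ 342.3 -431.7]
groove [ 373.4 -310.7]
```

```bash
python3 - <<'E'
from h import *
pl((344,-355,215),-5,12)
E
```

```text
now [ 575.9 -424.8  219.4] az 74.39 F [ 0.5 -1.2  2.6] w 34.8 t 4.87 d [-231.9   69.8   -4.4] yaw 79.39
[np.float64(0.04), np.float64(-2.02), np.float64(0.04), np.float64(6.62)]
[np.float64(-0.19), np.float64(-2.01), np.float64(0.04), np.float64(6.62)]
[np.float64(-0.42), np.float64(-1.97), np.float64(0.04), np.float64(6.62)]
[np.float64(-0.65), np.float64(-1.91), np.float64(0.04), np.float64(6.62)]
[np.float64(-0.86), np.float64(-1.82), np.float64(0.04), np.float64(6.62)]
[np.float64(-1.07), np.float64(-1.71), np.float64(0.04), np.float64(6.62)]
[np.float64(-1.26), np.float64(-1.58), np.float64(0.04), np.float64(6.62)]
[np.float64(-1.43), np.float64(-1.42), np.float64(0.04), np.float64(6.62)]
[np.float64(-1.59), np.float64(-1.25), np.float64(0.04), np.float64(6.62)]
[np.float64(-1.72), np.float64(-1.06), np.float64(0.04), np.float64(6.62)]
[np.float64(-1.83), np.float64(-0.85), np.float64(0.04), np.float64(6.62)]
[np.float64(-1.92), np.float64(-0.64), np.float64(0.04), np.float64(6.62)]
```

step_arm(increments=[[[0.2,0,-2,0,6.6],[0.2,-0.2,-2,0,6.6],[0.2,-0.4,-2,0,6.6],[0.2,-0.7,-1.9,0,6.6],[0.2,-0.9,-1.8,0,6.6]]])

```text
t: 5.28
position: [476.3, -395.7, 212.3]
orientation: [0.936, 0.351, 0.0, 0.0]
ft_force: [0.3, 0.2, -0.3]
grip_width: 35.0
gripper_force: 0.0
```

step_arm(increments=[[[0.2,-1.1,-1.7,0,6.6],[0.2,-1.3,-1.6,0,6.6],[0.2,-1.4,-1.4,0,6.6],[0.2,-1.6,-1.2,0,6.6],[0.2,-1.7,-1.1,0,6.6]]])

```text
t: 5.7
position: [379.5, -367.4, 212.3]
orientation: [0.998, 0.07, 0.0, 0.0]
ft_force: [-0.0, -0.2, -0.7]
grip_width: 34.6
gripper_force: 0.0
```

step_arm(increments=[[[0.2,-1.8,-0.8,0,6.6],[0.2,-1.9,-0.6,0,6.6],[0.2,0,0,0,0],[0.2,0,0,0,0]]])

```text
t: 6.03
position: [341.8, -357.1, 212.5]
orientation: [0.999, -0.042, 0.001, 0.001]
ft_force: [1.5, 0.5, 0.0]
grip_width: 34.9
gripper_force: 0.0
```

```bash
python3 - <<'E'
from h import *
pl((344,-355,15.5),-5,8)
E
```

```text
now [ 341.8 -357.1  212.5] az -4.79 F [1.5 0.5 0. ] w 34.9 t 6.03 d [   2.2    2.1 -197. ] yaw 0.21
[np.float64(0.03), np.float64(-0.03), np.float64(2.46), np.float64(0.03)]
[np.float64(0.03), np.float64(-0.03), np.float64(2.46), np.float64(0.03)]
[np.float64(0.03), np.float64(-0.03), np.float64(2.46), np.float64(0.03)]
[np.float64(0.03), np.float64(-0.03), np.float64(2.46), np.float64(0.03)]
[np.float64(0.03), np.float64(-0.03), np.float64(2.46), np.float64(0.03)]
[np.float64(0.03), np.float64(-0.03), np.float64(2.46), np.float64(0.03)]
[np.float64(0.02), np.float64(-0.03), np.float64(2.46), np.float64(0.03)]
[np.float64(0.02), np.float64(-0.03), np.float64(2.46), np.float64(0.03)]
```

step_arm(increments=[[[0.2,0,0,2.5,0],[0.2,0,0,3.5,0],[0.2,0,0,3.5,0],[0.2,0,0,3,0],[0.2,0,0,2.5,0]]])

```text
t: 6.45
position: [342.7, -356.4, 59.6]
orientation: [0.999, -0.04, -0.0, -0.0]
ft_force: [-0.3, 0.1, 1.1]
grip_width: 35.0
gripper_force: 0.0
```

step_arm(increments=[[[0.2,0,0,1.5,0],[0.2,0,0,1.2,0],[0.2,0,0,1,0],[0.2,0,0,0.7,0],[0.2,0,0,0.2,0]]])

```text
t: 6.87
position: [342.4, -356.7, 14.7]
orientation: [0.999, -0.041, -0.0, -0.0]
ft_force: [-1.4, -0.5, 0.2]
grip_width: 34.5
gripper_force: 0.0
```

step_arm(increments=[[[0.2,0.3,0,0,0],[0.2,0.4,0,0,0],[0.2,0.4,0,0,0],[0.2,0.4,0,0,0],[0.2,0.2,0,0,0]]])

```text
t: 7.28
position: [359.9, -358.7, 16.1]
orientation: [0.999, -0.042, 0.0, 0.0]
ft_force: [-5.7, 0.1, 2.5]
grip_width: 34.8
gripper_force: 2.1
```

step_arm(increments=[[[0.2,0.2,0,0,0],[0.2,0.2,0,0,0],[0.2,0.2,0,0,0],[0.2,0.2,0,0,0],[0.2,0.1,0,0,0]]])

```text
t: 7.7
position: [368.2, -359.3, 15.6]
orientation: [0.999, -0.042, 0.0, 0.0]
ft_force: [-3.3, -0.4, 2.3]
grip_width: 34.7
gripper_force: 1.7
```

step_arm(increments=[[[0.2,0.1,0,0,0],[0.2,0.1,0,0,0],[0.2,0.1,0,0,0]]])

```text
t: 7.95
position: [371.0, -359.4, 15.5]
orientation: [0.999, -0.042, -0.0, -0.0]
ft_force: [-4.0, -0.8, 2.2]
grip_width: 34.9
gripper_force: 1.7
```

step_arm(increments=[[[0.2,0.1,0,0,0],[0.2,0.1,0,0,0],[0.2,0.1,0,0,0]]])

```text
t: 8.2
position: [374.1, -359.7, 15.6]
orientation: [0.999, -0.042, 0.0, -0.0]
ft_force: [-2.7, -0.8, 2.3]
grip_width: 34.6
gripper_force: 1.7
```

step_arm(increments=[[[0.2,0.05,0,0,0],[0.2,0.05,0,0,0],[0.2,0.05,0,0,0]]])

```text
t: 8.45
position: [374.8, -359.9, 15.5]
orientation: [0.999, -0.042, -0.001, -0.0]
ft_force: [-7.0, -2.1, 3.7]
grip_width: 34.7
gripper_force: 3.4
```

step_arm(increments=[[[0.2,0.05,0,0,0],[0.2,0.05,0,0,0]]])

```text
t: 8.62
position: [375.1, -360.0, 15.4]
orientation: [0.999, -0.042, -0.001, -0.0]
ft_force: [-9.8, -0.7, 6.2]
grip_width: 34.7
gripper_force: 4.9
```

step_arm(increments=[[[0.2,0.05,0,0,0],[0.2,0.05,0,0,0],[0.2,0,0,0,0]]])

```text
t: 8.87
position: [375.2, -360.1, 15.3]
orientation: [0.999, -0.043, -0.002, -0.0]
ft_force: [-12.0, 0.1, 8.7]
grip_width: 34.9
gripper_force: 5.9
```

```bash
python3 - <<'E'
from h import *
from plant import imaging
import cv2
d=imaging.get_image("wrist");cv2.imwrite("pics/w2.png",d["image"][:,:,::-1])
E
```

```text
(no output)
```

View pics/w2.png

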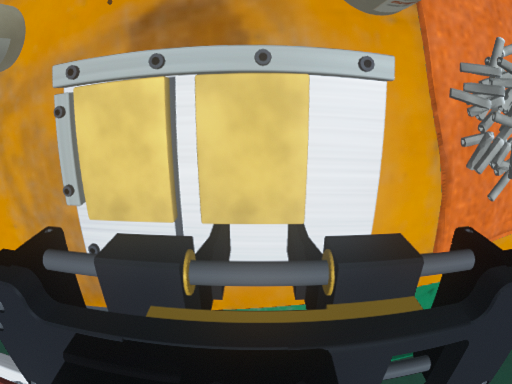

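The loose plate now lies square against the fence (edge at row 75), with a strip of base still showing to the seated plate (columns 177–197). Backing off and going round to its right side.

step_arm(increments=[[[0.2,-0.6,0,0,0],[0.2,-1,0,0,0],[0.2,-0.5,0,-1.5,0],[0.2,0,0,-2.5,0],[0.2,0,0,-1,0]]])

```text
t: 9.33
position: [357.3, -358.6, 67.8]
orientation: [0.999, -0.042, 0.001, 0.001]
ft_force: [1.2, -0.2, 0.5]
grip_width: 34.7
gripper_force: 0.0
```

```bash
python3 - <<'E'
from h import *
pl((414,-418,62),85,14)
E
```

```text
now [ 357.3 -358.6   67.8] az -4.8 F [ 1.2 -0.2  0.5] w 34.7 t 9.33 d [ 56.7 -59.4  -5.8] yaw -89.8
[np.float64(0.44), np.float64(0.39), np.float64(0.04), np.float64(-6.41)]
[np.float64(0.39), np.float64(0.44), np.float64(0.04), np.float64(-6.41)]
[np.float64(0.34), np.float64(0.48), np.float64(0.04), np.float64(-6.41)]
[np.float64(0.29), np.float64(0.51), np.float64(0.04), np.float64(-6.41)]
[np.float64(0.23), np.float64(0.54), np.float64(0.04), np.float64(-6.41)]
[np.float64(0.17), np.float64(0.56), np.float64(0.04), np.float64(-6.41)]
[np.float64(0.1), np.float64(0.58), np.float64(0.04), np.float64(-6.41)]
[np.float64(0.04), np.float64(0.59), np.float64(0.04), np.float64(-6.41)]
[np.float64(-0.03), np.float64(0.59), np.float64(0.04), np.float64(-6.41)]
[np.float64(-0.09), np.float64(0.58), np.float64(0.04), np.float64(-6.41)]
[np.float64(-0.16), np.float64(0.56), np.float64(0.04), np.float64(-6.41)]
[np.float64(-0.22), np.float64(0.54), np.float64(0.04), np.float64(-6.41)]
[np.float64(-0.28), np.float64(0.52), np.float64(0.04), np.float64(-6.41)]
[np.float64(-0.34), np.float64(0.48), np.float64(0.04), np.float64(-6.41)]
```

step_arm(increments=[[[0.2,0.4,0.4,0,-6.4],[0.2,0.4,0.4,0,-6.4],[0.2,0.3,0.5,0,-6.4],[0.2,0.3,0.5,0,-6.4],[0.2,0.2,0.5,0,-6.4]]])

```text
t: 9.75
position: [376.5, -378.9, 65.5]
orientation: [0.971, 0.238, 0.001, 0.0]
ft_force: [1.0, -0.2, 0.9]
grip_width: 34.9
gripper_force: 0.0
```

step_arm(increments=[[[0.2,0.2,0.6,0,-6.4],[0.2,0.1,0.6,0,-6.4],[0.2,0,0.6,0,-6.4],[0.2,0,0.6,0,-6.4],[0.2,-0.1,0.6,0,-6.4]]])

```text
t: 10.17
position: [397.5, -400.9, 65.4]
orientation: [0.868, 0.497, 0.0, 0.0]
ft_force: [0.0, 0.6, 0.2]
grip_width: 35.0
gripper_force: 0.0
```

step_arm(increments=[[[0.2,-0.2,0.6,0,-6.4],[0.2,-0.2,0.5,0,-6.4],[0.2,-0.3,0.5,0,-6.4],[0.2,-0.3,0.5,0,-6.6],[0.2,0,0,0,0]]])

```text
t: 10.58
position: [413.8, -418.4, 65.4]
orientation: [0.735, 0.678, 0.0, 0.001]
ft_force: [-0.9, 0.8, 0.9]
grip_width: 34.9
gripper_force: 0.0
```

```bash
python3 - <<'E'
from h import *
pl((414,-417,15.7),85,4)
E
```

```text
now [ 413.8 -418.4   65.4] az 85.33 F [-0.9  0.8  0.9] w 34.9 t 10.58 d [  0.2   1.4 -49.7] yaw 0.33
[np.float64(0.03), np.float64(0.0), np.float64(1.24), np.float64(0.08)]
[np.float64(0.03), np.float64(0.0), np.float64(1.24), np.float64(0.08)]
[np.float64(0.03), np.float64(0.0), np.float64(1.24), np.float64(0.08)]
[np.float64(0.03), np.float64(0.0), np.float64(1.24), np.float64(0.08)]
```

step_arm(increments=[[[0.2,0,0,1.5,0],[0.2,0,0,1.5,0],[0.2,0,0,1.2,0.1],[0.2,0,0,0.7,0.1],[0.2,0,0,0.1,0.1]]])

```text
t: 11.0
position: [412.1, -417.1, 13.9]
orientation: [0.74, 0.673, 0.0, -0.001]
ft_force: [-1.0, -0.2, -0.6]
grip_width: 34.9
gripper_force: 0.0
```

step_arm(increments=[[[0.2,0.3,0,0,0],[0.2,0.3,0,0,0],[0.2,0.3,0,0,0],[0.2,0.3,0,0,0],[0.2,0.2,0,0,0]]])

```text
t: 11.42
position: [414.5, -403.8, 16.1]
orientation: [0.739, 0.674, 0.0, 0.0]
ft_force: [0.4, 0.1, -0.5]
grip_width: 34.6
gripper_force: 0.0
```

step_arm(increments=[[[0.2,0.2,0,0,0],[0.2,0.2,0,0,0],[0.2,0.2,0,0,0],[0.2,0.2,0,0,0],[0.2,0.2,0,0,0]]])

```text
t: 11.83
position: [415.1, -394.8, 15.9]
orientation: [0.739, 0.673, -0.0, 0.001]
ft_force: [-0.1, -3.4, 1.1]
grip_width: 35.0
gripper_force: 1.8
```

step_arm(increments=[[[0.2,0.2,0,0,0],[0.2,0.2,0,0,0],[0.2,0.1,0,0,0],[0.2,0.1,0,0,0]]])

```text
t: 12.17
position: [415.7, -388.4, 15.8]
orientation: [0.739, 0.674, -0.0, 0.0]
ft_force: [-0.4, -4.3, 2.5]
grip_width: 34.8
gripper_force: 2.2
```

step_arm(increments=[[[0.2,0.1,0,0,0],[0.2,0.1,0,0,0],[0.2,0.05,0,0,0]]])

```text
t: 12.42
position: [416.0, -386.2, 15.8]
orientation: [0.739, 0.674, -0.0, 0.0]
ft_force: [-0.0, -7.5, 3.2]
grip_width: 34.8
gripper_force: 3.4
```

step_arm(increments=[[[0.2,0.05,0,0,0],[0.2,0.05,0,0,0],[0.2,0.05,0,0,0]]])

```text
t: 12.67
position: [415.9, -385.8, 15.9]
orientation: [0.739, 0.673, -0.0, 0.001]
ft_force: [-0.3, -10.5, 0.7]
grip_width: 34.6
gripper_force: 5.2
```

step_arm(increments=[[[0.2,0.1,0,0,0],[0.2,0.1,0,0,0],[0.2,0,0,0,0]]])

```text
t: 12.92
position: [415.8, -385.6, 16.0]
orientation: [0.74, 0.673, -0.001, 0.002]
ft_force: [-0.6, -15.3, -2.3]
grip_width: 34.5
gripper_force: 7.5
```

```bash
python3 - <<'E'
from h import *
from plant import imaging
import cv2
d=imaging.get_image("wrist");cv2.imwrite("pics/w3.png",d["image"][:,:,::-1])
E
```

```text
(no output)
```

View pics/w3.png

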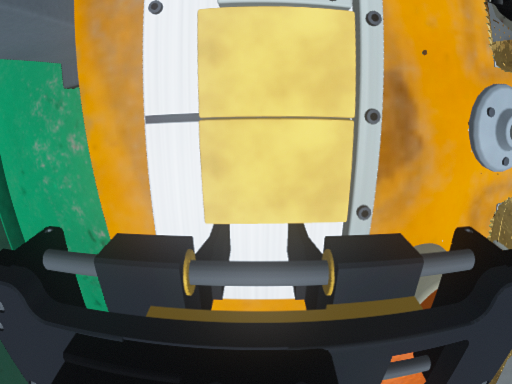

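The plates meet in a thin straight seam (row 118) in line with the groove. I'll check the fence side (columns 345–357) by numbers.

```bash
python3 - <<'E'
import cv2,numpy as np
a=cv2.imread("pics/w3.png").astype(int)
for r in(30,60,90,105,114,122,130,150,180,200,212,218):print(r,[tuple(a[r,c][[2,0]]) and f"{a[r,c,2]}/{a[r,c,0]}" for c in range(342,364)])
for c in(210,250,300,340):print(c,[f"{a[r,c,2]}/{a[r,c,0]}" for r in range(112,125)])
E
```

```text
30 ['230/114', '230/114', '229/112', '229/112', '229/113', '229/112', '229/113', '229/114', '229/114', '229/114', '229/114', '231/115', '230/111', '131/93', '89/89', '91/90', '90/89', '95/94', '135/144', '168/181', '187/203', '191/206']
60 ['230/114', '231/114', '231/113', '231/114', '230/113', '230/112', '231/114', '231/113', '232/113', '232/114', '233/115', '235/117', '235/116', '186/102', '104/90', '94/91', '94/90', '101/98', '134/139', '164/176', '184/200', '191/205']
90 ['226/111', '227/111', '228/112', '227/111', '228/112', '228/111', '229/113', '229/113', '230/113', '230/114', '231/114', '232/114', '234/114', '173/99', '101/89', '96/93', '96/92', '113/114', '150/160', '177/190', '190/203', '192/206']
105 ['234/117', '234/117', '234/118', '235/118', '235/119', '235/120', '236/120', '235/118', '236/120', '236/120', '237/120', '238/123', '229/116', '161/100', '101/92', '93/91', '97/93', '133/137', '165/175', '185/197', '190/205', '191/205']
114 ['235/120', '235/120', '235/120', '235/121', '235/121', '235/121', '236/122', '237/123', '237/122', '237/123', '239/123', '240/123', '217
[... 1664 characters left out ...]
 '186/200', '186/200', '185/199', '185/199', '184/198', '169/181', '127/137', '105/115', '98/111', '100/113', '98/109']
210 ['232/123', '233/125', '233/126', '235/125', '235/125', '170/108', '123/96', '146/84', '213/110', '231/122', '232/125', '231/124', '233/126']
250 ['237/121', '237/122', '236/120', '233/113', '192/102', '132/84', '145/68', '206/98', '232/114', '234/117', '234/118', '234/118', '235/118']
300 ['240/126', '240/125', '241/125', '241/121', '182/96', '128/83', '154/70', '215/99', '239/121', '241/124', '240/124', '240/126', '240/125']
340 ['233/116', '234/118', '235/120', '234/117', '227/110', '173/102', '124/84', '147/73', '221/104', '234/115', '234/118', '232/114', '232/116']
```

step_arm(increments=[[[0.2,-0.5,0,0,0],[0.2,-0.8,0,0,0],[0.2,-0.7,0,0,0],[0.2,0,0,-2.5,0],[0.2,0,0,-3.5,0]]])

```text
t: 13.38
position: [412.1, -400.3, 72.6]
orientation: [0.739, 0.674, 0.0, -0.004]
ft_force: [0.7, -0.0, 0.5]
grip_width: 35.3
gripper_force: 0.0
```

step_arm(increments=[[[0.2,0,0,-3.5,0],[0.2,0,0,-3.5,0],[0.2,0,0,-3.5,0],[0.2,0,0,-2.5,0],[0.2,0,0,-1,0]]])

```text
t: 13.8
position: [415.6, -402.7, 219.6]
orientation: [0.739, 0.674, 0.0, 0.002]
ft_force: [-0.2, -0.1, 0.3]
grip_width: 34.7
gripper_force: 0.0
```

```bash
python3 - <<'E'
from h import *
from plant import imaging
import cv2
pl((574,-424,215),74.5,7)
d=imaging.get_image("wrist");np.savez("w4.npz",**d)
S=imaging.get_image("scene");np.savez("scene2.npz",**S)
a=d["image"][:,:,::-1];b=S["image"][175:220,290:365,::-1]
T=imaging.get_image("top");np.savez("top2.npz",**T)
c=T["image"][185:250,300:400,::-1]
o=np.zeros((600,800,3),np.uint8)
o[:270,:450]=cv2.resize(b,(450,270),interpolation=cv2.INTER_CUBIC)
o[:227,450:800]=cv2.resize(c,(350,227),interpolation=cv2.INTER_CUBIC)
w=a[20:220,150:417];o[275:575,:400]=cv2.resize(w,(400,300),interpolation=cv2.INTER_CUBIC)
w3=cv2.imread("pics/w3.png")[95:140,190:250];o[275:575,400:800]=cv2.resize(w3,(400,300),interpolation=cv2.INTER_CUBIC)
cv2.imwrite("pics/mont.png",o)
E
```

```text
now [ 415.6 -402.7  219.6] az 84.73 F [-0.2 -0.1  0.3] w 34.7 t 13.8 d [158.4 -21.3  -4.6] yaw 10.23
[np.float64(-0.1), np.float64(2.28), np.float64(0.07), np.float64(1.46)]
[np.float64(-0.04), np.float64(2.28), np.float64(0.07), np.float64(1.46)]
[np.float64(0.02), np.float64(2.28), np.float64(0.07), np.float64(1.46)]
[np.float64(0.08), np.float64(2.28), np.float64(0.07), np.float64(1.46)]
[np.float64(0.14), np.float64(2.28), np.float64(0.07), np.float64(1.46)]
[np.float64(0.2), np.float64(2.28), np.float64(0.07), np.float64(1.46)]
[np.float64(0.25), np.float64(2.27), np.float64(0.07), np.float64(1.46)]
```

View pics/mont.png

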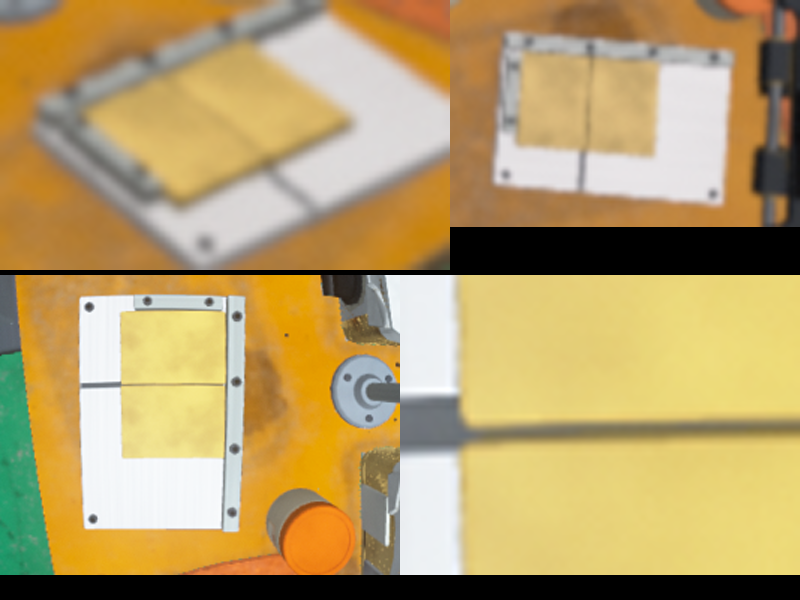

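The plates are straight and against the fence, but a thin dark seam is still visible. I'll check whether it is a gap or just an edge bevel.

```bash
python3 - <<'E'
from h import *
import cv2
a=cv2.imread("pics/w3.png").astype(int)
for r in(60,90,150,180):print("left",r,[f"{a[r,c,2]}/{a[r,c,0]}" for c in range(194,206)])
for c in(245,260,270):print("bot",c,[f"{a[r,c,2]}/{a[r,c,0]}" for r in range(217,230)])
for c in(250,300):print("top",c,[f"{a[r,c,2]}/{a[r,c,0]}" for r in range(3,18)])
b=cv2.imread("pics/w2.png").astype(int)
for r in(100,150,190):print("w2 looseR",r,[f"{b[r,c,2]}/{b[r,c,0]}" for c in range(302,314)],"looseL",[f"{b[r,c,2]}/{b[r,c,0]}" for c in range(190,206)])
for r in (120,180):print("w2 stop",[f"{b[r,c,2]}/{b[r,c,0]}" for c in range(68,90)])
d=np.load("w4.npz")["image"].astype(int)
for c in(240,270,290):print("w4 seam",c,[f"{d[r,c,0]}/{d[r,c,2]}" for r in range(86,98)])
for r in(60,110):print("w4 left",r,[f"{d[r,c,0]}/{d[r,c,2]}" for c in range(226,238)])
w=np.load("w4.npz");print((-w["R"].T@w["t"]).round(),w["R"].round(2).tolist(),w["camera_matrix"][0].round(1),w["camera_matrix"][1].round(1))
E
```

```text
left 60 ['237/244', '238/245', '237/247', '198/178', '223/123', '228/122', '229/125', '229/126', '229/124', '229/124', '229/124', '228/123']
left 90 ['237/243', '238/244', '239/246', '238/249', '205/140', '231/124', '234/129', '234/129', '233/126', '233/128', '233/127', '232/126']
left 150 ['237/243', '238/244', '239/244', '239/245', '239/247', '224/223', '212/126', '227/121', '228/125', '228/124', '228/125', '228/124']
left 180 ['239/245', '237/244', '237/243', '238/244', '238/244', '239/245', '238/246', '229/219', '224/132', '231/127', '232/130', '232/130']
bot 245 ['236/128', '236/130', '236/130', '235/129', '235/126', '235/126', '235/148', '237/246', '237/244', '237/243', '236/243', '237/243', '236/243']
bot 260 ['234/126', '234/126', '234/126', '234/127', '236/129', '237/131', '237/179', '240/249', '240/247', '240/246', '240/246', '240/246', '240/246']
bot 270 ['237/129', '237/129', '237/130', '237/130', '238/128', '238/130', '238/180', '239/248', '238/246', '239/245', '239/245', '239/245', '239/245']
top 250 ['117/120', '114/119', '121/120', '174/112', '233/122', '234/125', '23
[... 1908 characters left out ...]
 seam 270 ['242/132', '242/132', '242/132', '243/134', '245/136', '243/132', '202/108', '202/113', '239/127', '241/131', '242/132', '242/133']
w4 seam 290 ['234/121', '234/119', '236/121', '238/124', '240/127', '241/125', '189/109', '179/112', '242/129', '243/131', '241/130', '240/129']
w4 left 60 ['242/247', '242/247', '244/249', '242/250', '227/191', '227/123', '228/120', '228/121', '228/121', '227/120', '227/119', '227/121']
w4 left 110 ['244/249', '244/249', '245/250', '246/252', '238/239', '223/137', '230/125', '230/129', '229/129', '229/127', '228/126', '228/127']
[ 423. -322.  382.] [[1.0, -0.09, 0.01], [-0.09, -0.95, 0.3], [-0.02, -0.3, -0.96]] [297.3   0.  258.3] [  0.  297.3 187.7]
```

```bash
cat >> h.py <<'E'
def fray(d,uv,z,sh=(0,0,0)):
    K=d["camera_matrix"];R=d["R"];c=-R.T@d["t"]+np.array(sh)
    x=(uv[0]-K[0,2])/K[0,0];y=(uv[1]-K[1,2])/K[1,1];r=np.hypot(x,y)+1e-9
    v=R.T@np.array([x/r*np.sin(r),y/r*np.sin(r),np.cos(r)]);return c+v*(z-c[2])/v[2]
E
python3 - <<'E'
from h import *
d=np.load("w4.npz")
for dz in(-2,0,2):
  f=lambda u,v:fray(d,(u,v),22,(0.2,17.1,-203.6+dz))[:2]
  a=np.radians(-5.);j=np.array([[np.cos(a),np.sin(a)],[-np.sin(a),np.cos(a)]])
  for n,p in dict(top250=(250,6),top300=(300,6.35),s250a=(250,117.4-.93),s250b=(250,117.4+.93),bot250=(250,223.26),l60=(196.95,60),r60=(355.22,60),l180=(201.27,180),r180=(350.22,180)).items():print(n,(j@f(*p)).round(2),end=" ")
  print()
E
```

```text
top250 [ 444.52 -216.97] top300 [ 470.26 -216.65] s250a [ 444.18 -275.92] s250b [ 444.18 -276.89] bot250 [ 443.44 -335.44] l60 [ 417.09 -245.44] r60 [ 499.63 -244.35] l180 [ 417.19 -309.75] r180 [ 499.55 -310.21] 
top250 [ 444.48 -216.32] top300 [ 470.55 -216.  ] s250a [ 444.14 -276.04] s250b [ 444.13 -277.02] bot250 [ 443.39 -336.33] l60 [ 416.69 -245.17] r60 [ 500.3  -244.07] l180 [ 416.79 -310.31] r180 [ 500.23 -310.78] 
top250 [ 444.43 -215.68] top300 [ 470.85 -215.35] s250a [ 444.09 -276.16] s250b [ 444.08 -277.16] bot250 [ 443.33 -337.23] l60 [ 416.3 -244.9] r60 [ 500.97 -243.78] l180 [ 416.39 -310.87] r180 [ 500.9  -311.34]
```

Under the 15 N push the two plates together measure 122.15 mm, scaled to the known 85 mm side. They are in contact, and the dark line is just edge rounding. Next I find where the lens must go and move to the bar.

```bash
python3 - <<'E'
from h import *
T=np.load("top2.npz");m,o=plates(T)
d=np.load("w4.npz")
for p in((240,92.6),(270,92.5),(290,92.45)):print("seam w4",fray(d,p,22)[:2].round(1))
S=np.load("scene2.npz")
E
```

```text
(432.0619812011719, -314.7449951171875) (118.10697174072266, 81.8137435913086) 85.0244369506836 65000.5
(407.3692932128906, -447.8826904296875) (25.408578872680664, 165.3800048828125) 87.60246276855469 18000.5
seam w4 [ 403.3 -312.7]
seam w4 [ 438.9 -316. ]
seam w4 [ 462.8 -317.8]
```

step_arm(increments=[[[0.2,-0.1,2.3,0,1.5],[0.2,0,2.3,0,1.5],[0.2,0,2.3,0,1.4],[0.2,0.1,2.3,0,1.5],[0.2,0.1,2.3,0,1.4]]])

```text
t: 14.37
position: [528.5, -417.0, 212.3]
orientation: [0.781, 0.625, -0.0, -0.002]
ft_force: [-0.4, 0.4, 0.8]
grip_width: 34.7
gripper_force: 0.0
```

step_arm(increments=[[[0.2,0.2,2.3,0,1.5],[0.2,0.2,2.0,0,1.4],[0.2,0,0,0,0],[0.2,0,0,0,0]]])

```text
t: 14.7
position: [571.1, -422.4, 211.9]
orientation: [0.795, 0.606, -0.0, -0.002]
ft_force: [-0.1, -1.0, -1.0]
grip_width: 34.7
gripper_force: 0.0
```

```bash
python3 - <<'E'
from h import *
pl((574,-424,131.5),74.4,4)
E
```

```text
now [ 571.1 -422.4  211.9] az 74.61 F [-0.1 -1.  -1. ] w 34.7 t 14.7 d [  2.9  -1.6 -80.4] yaw 0.21
[np.float64(-0.02), np.float64(0.08), np.float64(2.01), np.float64(0.05)]
[np.float64(-0.02), np.float64(0.08), np.float64(2.01), np.float64(0.05)]
[np.float64(-0.02), np.float64(0.08), np.float64(2.01), np.float64(0.05)]
[np.float64(-0.02), np.float64(0.08), np.float64(2.01), np.float64(0.05)]
```

step_arm(increments=[[[0.2,0,0.2,1.5,0.1],[0.2,0,0.1,2.5,0.1],[0.2,0,0,2,0],[0.2,0,0,1.5,0],[0.2,0,0,0.5,0]]])

```text
t: 15.12
position: [571.0, -423.9, 131.3]
orientation: [0.797, 0.604, -0.001, -0.003]
ft_force: [0.1, 0.3, -0.8]
grip_width: 35.0
gripper_force: 0.0
```

step_arm(increments=[[[1,0,0,0,0],[1,0,0,0,0],[1,0,0,0,0],[1,0,0,0,0],[1,0,0,0,0]]], force=10)

```text
t: 15.53
position: [574.5, -424.9, 136.9]
orientation: [0.797, 0.604, 0.0, 0.001]
ft_force: [0.0, 0.8, 2.8]
grip_width: 14.2
gripper_force: 10.0
```

step_arm(increments=[[[1,0,-0.35,0,2],[1,0,-0.52,0,3],[1,0.02,-0.7,0,4],[1,0.02,-0.7,0,4],[1,0.03,-0.7,0,4]]])

```text
t: 15.95
position: [548.5, -412.2, 136.9]
orientation: [0.878, 0.478, 0.001, 0.001]
ft_force: [5.0, 1.0, 0.0]
grip_width: 14.4
gripper_force: 9.9
```

step_arm(increments=[[[1,0.04,-0.86,0,5],[1,0.04,-0.86,0,5],[1,0.04,-0.86,0,5],[1,0.04,-0.86,0,5],[1,0.04,-0.86,0,5]]])

```text
t: 16.37
position: [519.1, -381.4, 136.9]
orientation: [0.961, 0.277, 0.002, 0.001]
ft_force: [8.2, 1.1, -0.8]
grip_width: 13.7
gripper_force: 9.9
```

```bash
python3 - <<'E'
from h import *
pl((601.5-99*np.cos(-.077),-328-99*np.sin(-.077),131.5),-4.4,8)
E
```

```text
now [ 519.1 -381.4  136.9] az 32.12 F [ 8.2  1.1 -0.8] w 13.7 t 16.37 d [-16.3  61.   -5.4] yaw 36.52
[np.float64(0.23), np.float64(-0.75), np.float64(0.07), np.float64(4.56)]
[np.float64(0.17), np.float64(-0.77), np.float64(0.07), np.float64(4.56)]
[np.float64(0.11), np.float64(-0.78), np.float64(0.07), np.float64(4.56)]
[np.float64(0.05), np.float64(-0.79), np.float64(0.07), np.float64(4.56)]
[np.float64(-0.02), np.float64(-0.79), np.float64(0.07), np.float64(4.56)]
[np.float64(-0.08), np.float64(-0.79), np.float64(0.07), np.float64(4.56)]
[np.float64(-0.14), np.float64(-0.78), np.float64(0.07), np.float64(4.56)]
[np.float64(-0.2), np.float64(-0.76), np.float64(0.07), np.float64(4.56)]
```

step_arm(increments=[[[1,0.1,-0.86,0,5],[1,0.1,-0.86,0,5],[1,0.08,-0.86,0,5],[1,0.06,-0.86,0,5],[1,0.05,-0.86,0,5]]])

```text
t: 16.78
position: [505.1, -341.5, 136.9]
orientation: [0.998, 0.062, 0.001, 0.001]
ft_force: [3.2, -1.5, 1.2]
grip_width: 13.9
gripper_force: 10.0
```

step_arm(increments=[[[1,0.04,-0.7,0,4],[1,0.03,-0.7,0,4],[1,0.02,-0.5,0,3],[1,0,0,0,0],[1,0,0,0,0]]])

```text
t: 17.2
position: [504.5, -321.8, 136.8]
orientation: [1.0, -0.031, 0.001, 0.0]
ft_force: [-0.4, 0.9, 5.8]
grip_width: 14.0
gripper_force: 10.0
```

```bash
python3 - <<'E'
from h import *
pl((601.5-99*np.cos(-.077),-328-99*np.sin(-.077),131.5),-4.4,1)
E
```

```text
now [ 504.5 -321.8  136.8] az -3.57 F [-0.4  0.9  5.8] w 14.0 t 17.2 d [-1.7  1.5 -5.3] yaw 0.83
[np.float64(-0.18), np.float64(-0.14), np.float64(0.53), np.float64(0.83)]
```

step_arm(increments=[[[1,0,-0.1,0,0.6],[1,0,0,0,0],[0.2,0,0,0,0],[0.2,0,0,0,0],[0.2,0,0,0,0]]])

```text
t: 17.62
position: [503.9, -321.2, 135.4]
orientation: [0.999, -0.037, -0.0, -0.0]
ft_force: [0.5, -0.6, -0.5]
grip_width: 26.4
gripper_force: 0.0
```

step_arm(increments=[[[0.2,0,0,0,0],[0.2,0,0,-1,0],[0.2,0,0,-2.5,0],[0.2,0,0,-3,0],[0.2,0,0,-2,0]]])

```text
t: 18.03
position: [504.4, -321.3, 223.8]
orientation: [0.999, -0.037, 0.001, 0.0]
ft_force: [1.1, 0.4, 1.0]
grip_width: 34.6
gripper_force: 0.0
```

step_arm(increments=[[[0.2,3,2,0,0],[0.2,3,3,0,0],[0.2,3,3,0,0],[0.2,2,3,0,0],[0.2,0,2,0,0]]])

```text
t: 18.45
position: [605.5, -459.1, 219.2]
orientation: [0.999, -0.037, -0.0, -0.0]
ft_force: [-0.4, -0.4, -1.1]
grip_width: 35.0
gripper_force: 0.0
```

```bash
cat > lens.py <<'E'
from h import *
from plant import imaging
import cv2,sys
out=[]
for n in("top","scene"):
    d=imaging.get_image(n);np.savez(n+"3.npz",**d);out.append(d["image"])
d=np.load("top3.npz");im=d["image"];x0,y0,f=310,180,8
c=cv2.resize(im[y0:250,x0:390],None,fx=f,fy=f,interpolation=cv2.INTER_CUBIC)
m=cv2.inRange(cv2.cvtColor(c,cv2.COLOR_RGB2GRAY),0,75)
cs,_=cv2.findContours(m,cv2.RETR_EXTERNAL,cv2.CHAIN_APPROX_NONE);k=max(cs,key=cv2.contourArea)
b=np.zeros_like(m);cv2.drawContours(b,[k],-1,255,-1)
b=cv2.morphologyEx(b,cv2.MORPH_OPEN,cv2.getStructuringElement(cv2.MORPH_ELLIPSE,(121,121)))
k=max(cv2.findContours(b,cv2.RETR_EXTERNAL,cv2.CHAIN_APPROX_NONE)[0],key=cv2.contourArea)
w=np.array([ray(d,((u+.5)/f-.5+x0,(v+.5)/f-.5+y0),150)[:2] for u,v in k[:,0]],np.float32)
print("lens top",cv2.fitEllipse(w))
L=np.array(cv2.fitEllipse(w)[0]);j=np.array([432.,-315.]);a=np.radians(-5)
v=L-j;print("off along joint",v@[np.cos(a),np.sin(a)],"across (jig y)",v@[-np.sin(a),np.cos(a)])
o=np.zeros((560,760,3),np.uint8);o[:]=80
o[:,:400]=cv2.resize(out[0][145:257,310:390,::-1],(400,560),interpolation=cv2.INTER_CUBIC)
o[:240,400:]=cv2.resize(out[1][150:220,285:390,::-1],(360,240),interpolation=cv2.INTER_CUBIC)
cv2.imwrite("pics/fin.png",o)
E
python3 lens.py
```

```text
Traceback (most recent call last):
  File "lens.py", line 13, in <module>
    k=max(cv2.findContours(b,cv2.RETR_EXTERNAL,cv2.CHAIN_APPROX_NONE)[0],key=cv2.contourArea)
ValueError: max() iterable argument is empty
```

The arm probably hides the lens from above, so I'll move it aside to the right.

step_arm(increments=[[[0.2,-2.5,3.3,0,0],[0.2,-2.5,3.3,0,0],[0.2,-3,2.8,0,0],[0.2,-3.8,1.5,0,0],[0.2,-3.8,1.5,0,0]]])

```text
t: 18.97
position: [436.3, -570.1, 220.8]
orientation: [0.999, -0.038, 0.0, -0.0]
ft_force: [-0.7, -1.2, -0.8]
grip_width: 35.1
gripper_force: 0.0
```

step_arm(increments=[[[0.2,-3.8,1.5,0,0],[0.2,-3.8,1.5,0,0],[0.2,-3.5,1,0,0],[0.2,-2,0.5,0,0],[0.2,0,0,0,0]]])

```text
t: 19.38
position: [297.0, -606.9, 222.0]
orientation: [0.999, -0.041, -0.001, 0.001]
ft_force: [0.6, 0.1, -0.3]
grip_width: 34.6
gripper_force: 0.0
```

```bash
python3 lens.py; ls pics/fin.png
```

```text
Traceback (most recent call last):
  File "lens.py", line 13, in <module>
    k=max(cv2.findContours(b,cv2.RETR_EXTERNAL,cv2.CHAIN_APPROX_NONE)[0],key=cv2.contourArea)
ValueError: max() iterable argument is empty
ls: cannot access 'pics/fin.png': No such file or directory
```

```bash
python3 - <<'E'
s=open("lens.py").read()
s=s.replace("0,75)","0,95)\nm=cv2.morphologyEx(m,cv2.MORPH_CLOSE,np.ones((9,9)))").replace("cv2.drawContours(b,[k],-1","cv2.drawContours(b,[cv2.convexHull(k)],-1").replace("(121,121)","(221,221)")
open("lens.py","w").write(s)
E
python3 lens.py
```

```text
lens top ((416.3671875, -315.5917053222656), (94.99555969238281, 97.003173828125), 94.7506332397461)
off along joint -15.521754411912562 across (jig y) -1.951943089546058
```

View pics/fin.png

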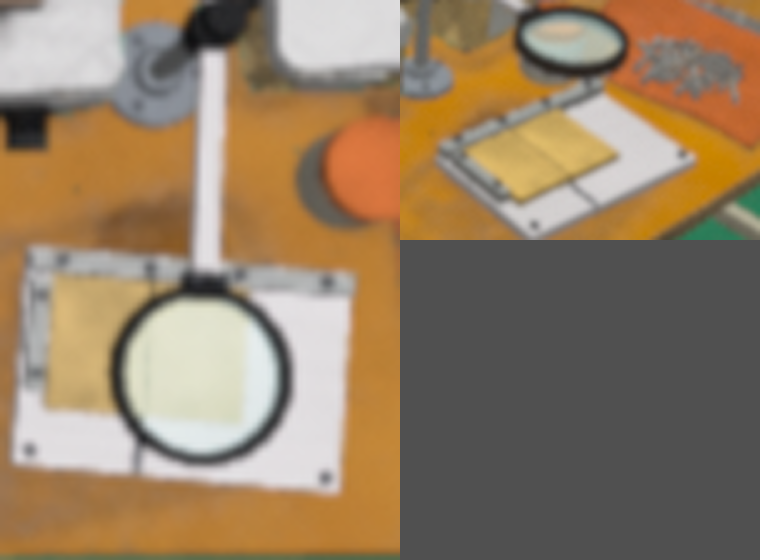

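The seam and groove run under the lens (frame centre about (201,375) in the picture). By the top camera the lens sits about 2 mm right of the joint, so I'll cross-check with the scene camera.

```bash
python3 - <<'E'
from h import *
import cv2
d=np.load("scene3.npz");im=d["image"];f=8
def crop(x0,y0,x1,y1):return cv2.resize(im[y0:y1,x0:x1],None,fx=f,fy=f,interpolation=cv2.INTER_CUBIC)
# lens
x0,y0=312,145
c=crop(x0,y0,358,180);m=cv2.inRange(cv2.cvtColor(c,cv2.COLOR_RGB2GRAY),0,80)
k=max(cv2.findContours(m,cv2.RETR_EXTERNAL,cv2.CHAIN_APPROX_NONE)[0],key=cv2.contourArea)
h=cv2.convexHull(k)[:,0]
for z in(150,158):
  w=np.array([ray(d,((u+.5)/f-.5+x0,(v+.5)/f-.5+y0),z)[:2] for u,v in h],np.float32)
  print(z,"lens scene",cv2.minEnclosingCircle(w),cv2.fitEllipse(w))
x0,y0=295,175
c=crop(x0,y0,360,215);m=cv2.inRange(cv2.cvtColor(c,cv2.COLOR_RGB2HSV),(17,75,120),(28,190,255))
m=cv2.morphologyEx(m,cv2.MORPH_OPEN,np.ones((25,25)))
for k in cv2.findContours(m,cv2.RETR_EXTERNAL,cv2.CHAIN_APPROX_NONE)[0]:
  if cv2.contourArea(k)<4000:continue
  w=np.array([ray(d,((u+.5)/f-.5+x0,(v+.5)/f-.5+y0),22)[:2] for u,v in k[:,0]],np.float32)
  print("pl",cv2.minAreaRect(w))
# top: initial-picture method comparison
E
sed -i 's/^for n in("top","scene").*/for n in():/; s/"top3.npz"/sys.argv[1]/; s/^o.*//; s/^cv2.imwrite.*//' lens.py; python3 lens.py top0.npz
```

```text
150 lens scene ((419.790283203125, -313.2239074707031), 58.05246353149414) ((417.3167419433594, -316.821044921875), (98.27272033691406, 116.2044448852539), 51.044071197509766)
158 lens scene ((412.138671875, -303.31231689453125), 57.32216262817383) ((409.6963195800781, -306.8642578125), (97.03633117675781, 114.74244689941406), 51.04408264160156)
pl ((429.5563659667969, -313.3139953613281), (124.77143096923828, 90.31861877441406), 84.21196746826172)
lens top ((416.6560974121094, -311.6794738769531), (95.49107360839844, 96.83728790283203), 89.1758041381836)
off along joint -15.574917326660007 across (jig y) 1.9705812919591141
```

Both cameras put the lens slightly too far right, 2 mm by the top camera and about 4.6 mm by the scene camera. I'll nudge it about 3 mm left.

```bash
python3 - <<'E'
from h import *
pl((503,-321.5,222),-4.4,10)
E
```

```text
now [ 305.8 -603.8  221.1] az -4.18 F [-0.3 -0.7 -0.4] w 34.8 t 19.58 d [197.2 282.3   0.9] yaw 0.22
[np.float64(1.76), np.float64(-2.96), np.float64(-0.01), np.float64(0.02)]
[np.float64(1.76), np.float64(-2.96), np.float64(-0.01), np.float64(0.02)]
[np.float64(1.76), np.float64(-2.96), np.float64(-0.01), np.float64(0.02)]
[np.float64(1.76), np.float64(-2.96), np.float64(-0.01), np.float64(0.02)]
[np.float64(1.76), np.float64(-2.96), np.float64(-0.01), np.float64(0.02)]
[np.float64(1.75), np.float64(-2.96), np.float64(-0.01), np.float64(0.02)]
[np.float64(1.75), np.float64(-2.96), np.float64(-0.01), np.float64(0.02)]
[np.float64(1.75), np.float64(-2.96), np.float64(-0.01), np.float64(0.02)]
[np.float64(1.75), np.float64(-2.96), np.float64(-0.01), np.float64(0.02)]
[np.float64(1.75), np.float64(-2.97), np.float64(-0.01), np.float64(0.02)]
```

step_arm(increments=[[[0.2,1.8,-3,0,0],[0.2,1.8,-3,0,0],[0.2,1.8,-3,0,0],[0.2,1.8,-3,0,0],[0.2,1.8,-3,0,0]]])

```text
t: 20.0
position: [407.6, -459.1, 220.7]
orientation: [0.999, -0.036, 0.0, -0.0]
ft_force: [-0.3, -0.2, 0.7]
grip_width: 34.5
gripper_force: 0.0
```

step_arm(increments=[[[0.2,1.8,-3,0,0],[0.2,1.8,-3,0,0],[0.2,1.7,-2.9,0,0],[0.2,1.7,-2.9,0,0.2],[0.2,1.6,-2.8,0,0]]])

```text
t: 20.42
position: [504.1, -319.4, 220.8]
orientation: [0.999, -0.038, 0.0, -0.0]
ft_force: [1.3, -0.2, -0.2]
grip_width: 34.9
gripper_force: 0.0
```

step_arm(increments=[[[0.2,0,0,0,0],[0.2,0,0,0,0],[0.2,0,0,0,0],[0.2,0,0,0,0]]])

```text
t: 20.75
position: [501.6, -323.5, 220.5]
orientation: [0.999, -0.04, -0.0, 0.0]
ft_force: [-0.3, 0.3, 1.0]
grip_width: 35.1
gripper_force: 0.0
```

```bash
python3 - <<'E'
from h import *
pl((503,-321.3,132),-4.3,4)
E
```

```text
now [ 501.6 -323.5  220.5] az -4.54 F [-0.3  0.3  1. ] w 35.1 t 20.75 d [  1.4   2.2 -88.5] yaw -0.24
[np.float64(0.03), np.float64(-0.06), np.float64(2.21), np.float64(-0.06)]
[np.float64(0.03), np.float64(-0.06), np.float64(2.21), np.float64(-0.06)]
[np.float64(0.03), np.float64(-0.06), np.float64(2.21), np.float64(-0.06)]
[np.float64(0.03), np.float64(-0.06), np.float64(2.21), np.float64(-0.06)]
```

step_arm(increments=[[[0.2,0,-0.1,1.5,0],[0.2,0.1,-0.1,2.5,0],[0.2,0,0,2.5,0],[0.2,0,0,1.5,0],[0.2,0,0,0.5,0]]])

```text
t: 21.17
position: [500.9, -321.4, 132.6]
orientation: [0.999, -0.04, -0.002, -0.001]
ft_force: [-0.2, 0.6, 0.5]
grip_width: 34.6
gripper_force: 0.0
```

step_arm(increments=[[[1,0,0,0,0],[1,0,0,0,0],[1,0,0,0,0],[1,0,0,0,0],[1,0,0,0,0]]], force=10)

```text
t: 21.58
position: [503.6, -321.5, 136.9]
orientation: [0.999, -0.039, 0.001, 0.001]
ft_force: [-0.3, -0.4, 3.4]
grip_width: 13.8
gripper_force: 10.0
```

```bash
python3 - <<'E'
from h import *
pl((503,-319.8,136),-4.9,1)
E
```

```text
now [ 503.6 -321.5  136.9] az -4.52 F [-0.3 -0.4  3.4] w 13.8 t 21.58 d [-0.6  1.7 -0.9] yaw 0.38
[np.float64(-0.07), np.float64(-0.17), np.float64(0.09), np.float64(0.38)]
```

Nudge the bar 1.6 mm left at the grip (about 3 mm at the lens), then release and clear out to the right.

step_arm(increments=[[[1,0,-0.1,0,0.3],[1,0,-0.06,0,0.2],[1,0,0,0,0],[1,0,0,0,0],[0.2,0,0,0,0]]])

```text
t: 22.0
position: [503.5, -319.7, 136.3]
orientation: [0.999, -0.044, 0.001, 0.0]
ft_force: [0.4, 0.6, 0.1]
grip_width: 16.3
gripper_force: 0.0
```

step_arm(increments=[[[0.2,0,0,0,0],[0.2,0,0,0,0],[0.2,0,0,0,0],[0.2,0,0,-1,0],[0.2,0,0,-2.5,0]]])

```text
t: 22.42
position: [501.3, -318.3, 168.0]
orientation: [0.999, -0.044, -0.003, -0.002]
ft_force: [-0.8, 0.2, -0.5]
grip_width: 34.0
gripper_force: 0.0
```

step_arm(increments=[[[0.2,0,0,-3,0],[0.2,0,0,-2,0],[0.2,-1.5,2.5,0,0],[0.2,-1.8,3,0,0],[0.2,-1.8,3,0,0]]])

```text
t: 22.83
position: [445.0, -400.0, 222.0]
orientation: [0.999, -0.043, 0.001, 0.0]
ft_force: [-0.1, -0.6, 0.2]
grip_width: 34.6
gripper_force: 0.0
```

step_arm(increments=[[[0.2,-1.8,3,0,0],[0.2,-1.8,3,0,0],[0.2,-1.8,3,0,0],[0.2,-1.8,3,0,0],[0.2,-1.8,3,0,0]]])

```text
t: 23.25
position: [341.1, -542.4, 221.5]
orientation: [0.999, -0.044, 0.0, 0.0]
ft_force: [0.2, -1.4, 0.7]
grip_width: 34.6
gripper_force: 0.0
```

step_arm(increments=[[[0.2,-1.5,2.5,0,0],[0.2,-1,1.5,0,0],[0.2,0,0,0,0],[0.2,0,0,0,0]]])

```text
t: 23.58
position: [312.8, -579.5, 220.8]
orientation: [0.999, -0.045, -0.0, -0.0]
ft_force: [-0.2, 0.7, 0.4]
grip_width: 34.8
gripper_force: 0.0
```

```bash
python3 - <<'E'
from h import *
from plant import imaging,get_state
d=imaging.get_image("top");np.savez("top4.npz",**d)
print(get_state()["position"],get_state()["dq"].round(3))
E
python3 lens.py top4.npz; python3 lens.py top3.npz
```

```text
[ 314.25443729 -578.48553748  220.8816373 ] [-0.02  -0.009 -0.019  0.009 -0.001 -0.003  0.001]
lens top ((416.37469482421875, -312.7271728515625), (95.13983154296875, 96.5634765625), 87.16778564453125)
off along joint -15.763936110437903 across (jig y) 0.9023432766983761
lens top ((416.3671875, -315.5917053222656), (94.99555969238281, 97.003173828125), 94.7506332397461)
off along joint -15.521754411912562 across (jig y) -1.951943089546058
```

```bash
python3 -c "
from plant import hand_in
print(hand_in())"
```

```text
the job is handed in; nothing more can be done
None
```

I handed the job in at about 24 s: the magnifier was swung clear to the right, the loose plate now sits against the fence and butts the other plate, and the lens is back over the joint (0.9 mm off across it by the top camera). A fine dark line still shows at the seam, but the two plates together measured 122.15 mm against a nominal 122 mm, so I took it as edge rounding rather than a gap.

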